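# Press a filter cartridge's cap home with a trigger bar clamp

## Task

A filter cartridge lies in the cradles of the bench-mounted trigger bar clamp, its push-on cap standing part-way off the tube. Squeeze the clamp's trigger, as many times as it takes, to walk the moving jaw up to the cap and press the cap fully home, then press the release tab so that the jaw slides all the way back open. Move the jaw only with the trigger and the tab, never by pushing the jaw or the cartridge, and leave the cartridge lying in its cradles.

Things in the scene. Friction and masses are not known exactly. Their poses are not given: they have to be found in the camera images.
- clamp: trigger bar clamp on a plywood board on the bench, fixed. Origin on the bench under the board; x along the toothed steel bar (axis at z 52 mm) to the moving jaw, y from pistol grip to jaws, z up. In mm: board x -85 to 205, y -130 to 95, top z 12; blue housing x -36 to 32, y -32 to 38, top z 68; cartridge parallel to x at y 50, z 57; both jaws reach z 78; the bar's tail reaches x -77 to -115
- pistol_grip (a point): middle of the fixed pistol grip: a blue bar 16 mm thick (clamp x -38 to -22), 28 mm tall (z 38 to 66), reaching from the housing to clamp y -110. This point is at clamp x -30, y -70, z 52 mm
- trigger_blade (a point): middle of the trigger's black blade, which moves with it: 8 mm thick (clamp x 6 to 14 at rest), 28 mm tall (z 38 to 66), clamp y -36 to -100. This point is at clamp x 10, y -70, z 52 mm at rest
- trigger_grip (a point): fixed point for squeezing (clamp x -12, y -60, z 52 mm), 26 mm from the outer faces of the pistol grip (-x) and of the resting trigger (+x); under both it is clear to the board. The grip does not yield, so fingers that close symmetrically are best centred 10 mm from here towards the grip: the trigger-side finger then draws the trigger 15 to 26 mm
- trigger (a joint): trigger angle about an upright pin at clamp x 10, y 26 mm: 0 at rest, 0.30 rad drawn to its stop (26 mm at the squeezing point). Sprung: 3 to 5 N to draw, about 15 N while pressing the cap, hard once it is home (28 N of grip is ample). After the first 0.05 to 0.1 rad the bar is drawn about 4.8 mm per 0.1 rad. Let it return below 0.02 rad before each squeeze
- clamp_bar (a joint): how far bar and moving jaw have closed (m): 0 at the fully open stop, at most 0.052. The jaw has the cap home at about 0.038. It locks in teeth 5 mm apart: a full squeeze gains 10 mm, a half one 5 mm or nothing, and it may back off up to 5 mm when the trigger is let go. While the release tab is held down, trigger let go, an inner spring slides it back to 0 within half a second
- moving_jaw: blue jaw, 94 x 16 x 54 mm upright plate with two rubber pads, at the end of the bar. Origin on the bar's axis, level with the clamp's origin when fully open. The robot must not push it
- jaw_face (a point): centre of the moving jaw's pad face, on the cartridge's axis
- release_tab (a joint): rocking release tab (rad): about 0 when up, ticking up to 0.2 as teeth pass; pressing it down turns it to 0.32 at its stop, and from about 0.2 the bar is free. It springs up when let go
- tab_top (a point): centre of the top face of the release tab, a flat black paddle 18 mm (along the bar) x 20 mm over the housing, at clamp x 25, y 0, about 87 mm above the bench when up. Press it straight down: the bar is free after 5 to 6 mm, its stop is at 9 mm; it takes 5 to 10 N
- cartridge: filter cartridge, clear tube 44 mm in diameter with white 52 mm end plate, 90 mm long over the cap when closed, lying along the clamp's x axis in two V cradles. Origin at the centre of its end plate's outer face (the end at the fixed jaw), x axis along the tube towards the cap. Loose, about 0.25 kg. The robot must not push it
- cartridge_mid (a point): middle of the cartridge, on its axis
- cradle_mid (a point): where the middle of the cartridge lies when its end plate rests on the fixed jaw
- end_cap (a joint): how far the cap has slid on (m): 0 = standing 12 mm off, 0.012 = fully home, against the collar on the tube. An O-ring holds it wherever it is; it takes about 12 N to move
- cap_face (a point): centre of the cap's outer face (white, 52 mm across, ribbed), which the moving jaw presses; a 13 mm spigot at its centre passes through the jaw's slot
There are look-alikes about, which are no part of the job. What is shaped like the cartridge but red or yellow is not meant.

How it is judged:
By the outcome, as a careful person would: the job done as asked, in the order asked, and still so for the second after the job is handed in, with the robot touching nothing.
It also fails if it takes over 45 s, if anything falls off the work surface, if the arm or the gripper's body presses on something with over 40 N, if the wrist force passes 120 N, or if a joint passes its speed limit or range.

## Robot

A 6-joint arm with a two-finger parallel gripper is mounted at the origin on the work surface. World frame = base frame: x ahead of the robot, y to its left, z up, the work surface at z = 0. Lengths are in mm, angles in rad, forces in N, time in s.
With the tool pointing down it reaches from about 275 to 825 mm from the base axis. Payload 4.9 kg.
Tool frame: the origin (TCP) lies at the very end of the fingers, on their centre line; the grasp point (between the pads) lies 19 mm behind it; z points along the fingers, y is the direction in which the jaws open and shut (so a half turn about z gives the same grasp; the last joint's range is limited). The gripper opens to 85 mm and grips with 20 to 120 N. Pads are 22 mm wide; open, the fingers measure 114 mm over their backs; the gripper's body (76 mm by 85 mm) begins 54 mm behind the grasp point. The pads swing forward as they close: fully open they stand 13 mm farther back than shut.
Start: joints at [-1.393, 0.326, -0.193, 1.052, 0, 1.437], TCP at [168.737, -523.494, 201.081] pointing down, gripper open.
Joint ranges: [-2.65, 2.65], [-0.97, 1.79], [-1.3, 1.35], [-1.93, 2.1], [-1.47, 1.37], [-3.14, 3.14]. Speed limits (rad/s): [2.57, 2.57, 3.14, 3.14, 3.14, 3.14].

## Interface

Orientations are given as [roll, pitch, yaw] about the fixed x, y, z axes, in that order (R = Rz(yaw) Ry(pitch) Rx(roll)).
In Python, from bench import bot, solve_ik, imaging gives the robot as it stands. Calls block until the motion is done:
- bot.move_ptp(position, orientation): joint-space move of the TCP to a pose.
- bot.movel(position, rot=None, max_speed=150, threshold=None): straight line of the TCP; rot=None keeps the orientation; max_speed is the mean speed in mm/s. With threshold (N) it stops when the force on the tool has changed by that much, and returns True; else False.
- bot.move_j(angles): joint-space move.
- bot.grip(opening, effort=None): opening from 0.0 (shut) to 1.0 (fully open); effort is the grip in N (None keeps the last); returns when the fingers have stopped.
- bot.dwell(seconds).
- solve_ik(position, orientation): joint angles nearest the present ones, or None.
- bot.get_state(): the state.
- imaging.capture(name): name is "side" or "top" or "wrist"; returns the picture (400x640x3 uint8, blue, green, red); there is no depth.
- imaging.camera_model(name): a dict with "K" (3x3 intrinsics, pixels), "k1" (the pictures are not rectified: a ray, as slopes to the right and down, at radius r is drawn at 1 + k1 r^2 times it, then the intrinsics apply), "position" and "rotation" of the camera in the world. Camera axes: x right, y up, looking along -z (the intrinsics and any distortion apply to the point x, -y, -z); pixel columns grow to the right and rows downward; lengths in mm; the calibration is good to about 2 mm. A picture is of the moment at which its call begins: read the wrist's pose just before it. camera_model takes no time and is no camera call; for the wrist camera it gives the pose at the moment of the call.
A pose or a line that the arm cannot do raises bot.IKError and nothing moves.
- bot.sign_off(): hands the job in, once; it reports no verdict.
The state is a dict: "t": time; "qpos": joint angles; "joint_velocities": joint speeds; "effort": joint torques, N m; "tcp_pos": TCP position; "orientation": TCP orientation; "contact_force": force on the tool from outside, world axes, zero at the start; "wrist_torque": the same for the moment, N m; "opening": opening from 0.0 (shut) to 1.0 (fully open).
Only numpy, scipy, OpenCV 4.12 (cv2) and the standard library are available. Lean on these libraries where they do the work, as an engineer would, in place of code of your own. Each camera call takes 0.05 s, during which the arm holds its last target. There are 200 camera calls.

## Working session

There is one attempt and no reset: what is moved stays moved. The work goes in short steps, each a Python script; the robot and the scene stay as the last script left them, time stands still between calls to the robot, and variables do not carry over. Pictures are saved under pics/ and viewed, about 8 in all and at most 12, crops included, and the job is handed in when it is done.

```bash
ls; mkdir -p pics
python3 - <<'E'
from bench import bot, imaging
import cv2
for n in ("side","top"):
    cv2.imwrite(f"pics/{n}0.png",imaging.capture(n)); m=imaging.camera_model(n); print(n,m)
print(bot.get_state())
E
```

```text
pics
side {'K': array([[489.68314088,   0.        , 322.41610399],
       [  0.        , 489.68314088, 200.2685405 ],
       [  0.        ,   0.        ,   1.        ]]), 'k1': -0.09456607336209398, 'position': array([ 473.96284947, -911.63450327,  618.19266234]), 'rotation': array([ 1.05527932,  0.0099617 , -0.10696718])}
top {'K': array([[508.86633522,   0.        , 313.1174306 ],
       [  0.        , 508.86633522, 194.95933214],
       [  0.        ,   0.        ,   1.        ]]), 'k1': 0.056473071259881005, 'position': array([ 423.58784054,   41.22464504, 1169.15768275]), 'rotation': array([ 0.15139012, -0.0167466 , -1.54976286])}
{'t': 0.1, 'qpos': array([-1.39318955e+00,  3.26847644e-01, -1.93514878e-01,  1.05200462e+00,
        2.30277248e-05,  1.43660782e+00]), 'joint_velocities': array([ 5.14610319e-04, -8.88485066e-04,  2.24618057e-03, -4.64215283e-04,
       -5.21253196e-05, -8.19326308e-04]), 'effort': array([ 1.75086498e-03, -4.44239652e+01,  2.63038802e+01,  7.93007057e-03,
       -2.09332387e-05,  5.54435857e-06]), 'tcp_pos': array([ 168.64244366, -522.89319889,  200.38046089]), 'orientation': array([-3.14003904e+00, -2.32974250e-04,  3.11795090e-01]), 'contact_force': array([ 0.27501456, -0.73328321, -0.35464745]), 'wrist_torque': array([-0.02902631,  0.03016027, -0.01892658]), 'opening': 1.0010384137244854}
```

View pics/top0.png

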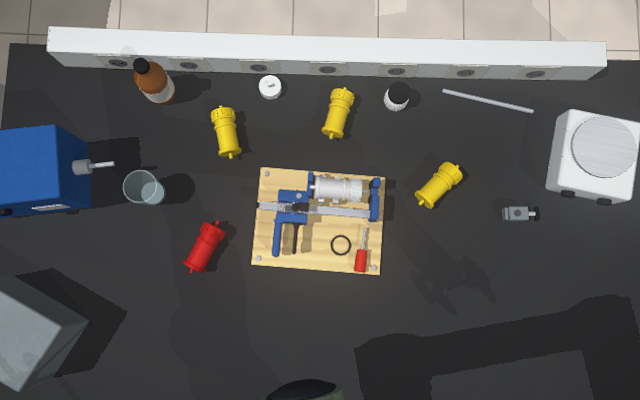

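View pics/side0.png

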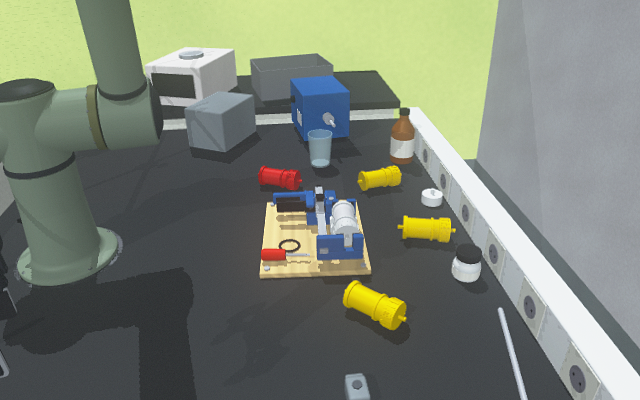

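The top view shows the clamp board with corners near (260,168), (385,177), (380,274) and (251,266). The jaws are towards +x and the moving jaw is at image right. The side view agrees. Next I fit the board pose, then look with the wrist camera.

```bash
cat > h.py <<'E'
import numpy as np, cv2
from scipy.spatial.transform import Rotation as Ro
from bench import bot, solve_ik, imaging
def ray(m,uv):
    uv=np.atleast_2d(uv).astype(float)
    K=m["K"]; d=(uv-K[:2,2])/[K[0,0],K[1,1]]; s=d.copy()
    for _ in range(20): s=d/(1+m["k1"]*(s**2).sum(1,keepdims=True))
    c=np.c_[s[:,0],-s[:,1],-np.ones(len(s))]
    return c@Ro.from_euler("xyz",m["rotation"]).as_matrix().T
def onplane(m,uv,z):
    r=ray(m,uv); p=np.asarray(m["position"]); return p+r*((z-p[2])/r[:,2])[:,None]
def proj(m,P):
    c=(np.atleast_2d(P)-m["position"])@Ro.from_euler("xyz",m["rotation"]).as_matrix()
    s=np.c_[c[:,0],-c[:,1]]/-c[:,2:]; s=s*(1+m["k1"]*(s**2).sum(1,keepdims=True))
    return s@m["K"][:2,:2].T+m["K"][:2,2]
def wood(img,uv):
    hsv=cv2.cvtColor(img,cv2.COLOR_BGR2HSV)
    k=cv2.inRange(hsv,(12,50,110),(28,190,255)); n,l,s,_=cv2.connectedComponentsWithStats(cv2.morphologyEx(k,cv2.MORPH_CLOSE,np.ones((9,9))))
    i=1+np.argmax(s[1:,4]); c=np.vstack(np.nonzero(l==i)[::-1]).T
    return c
def C2W(o,yaw,P):  # clamp -> world
    c,s=np.cos(yaw),np.sin(yaw); P=np.atleast_2d(P).astype(float)
    return np.c_[o[0]+c*P[:,0]-s*P[:,1],o[1]+s*P[:,0]+c*P[:,1],P[:,2]]
def fit(A,B):  # 2D rigid A(clamp)->B(world)
    a,b=A.mean(0),B.mean(0); X=(A-a);Y=(B-b)
    yaw=np.arctan2((X[:,0]*Y[:,1]-X[:,1]*Y[:,0]).sum(),(X*Y).sum())
    R=np.array([[np.cos(yaw),-np.sin(yaw)],[np.sin(yaw),np.cos(yaw)]]); o=b-R@a
    return o,yaw,B-(A@R.T+o)
E
python3 - <<'E'
from h import *
for n in ("top","side"):
    m=imaging.camera_model(n); img=cv2.imread(f"pics/{n}0.png")
    c=wood(img,None); w=onplane(m,c,12)[:,:2].astype(np.float32)
    print(n,c.min(0),c.max(0),cv2.minAreaRect(w))
m=imaging.camera_model("top")
W=onplane(m,[(260,168),(385,177),(380,274),(251,266)],12)[:,:2]
o,y,r=fit(np.array([(-85,95),(205,95),(205,-130),(-85,-130)]),W); print(o,y,r)
s=imaging.camera_model("side")
print(proj(s,C2W(o,y,[(-85,95,12),(205,95,12),(205,-130,12),(-85,-130,12)])))
# wrist camera relative to tool
mw=imaging.camera_model("wrist"); st=bot.get_state(); print(mw, Ro.from_euler("xyz",st["orientation"]).inv().apply(mw["position"]-st["tcp_pos"]))
E
```

```text
top [251 167] [384 274] ((543.4822387695312, 11.442962646484375), (290.70751953125, 226.1219482421875), 86.58295440673828)
side [259 202] [370 283] ((544.1851196289062, -9.922454833984375), (329.5241394042969, 225.1975555419922), 86.51402282714844)
[562.22587946  69.80514749] -1.6180837136431334 [[-0.44573483 -0.46296804]
 [-0.92497455 -0.54501509]
 [ 1.74713225  0.3289463 ]
 [-0.37642286  0.67903682]]
[[353.65226475 198.84763207]
 [370.16423076 269.34322297]
 [257.91170798 274.3196001 ]
 [264.15169708 202.25807741]]
{'K': array([[276.34732911,   0.        , 316.60876336],
       [  0.        , 276.34732911, 202.24854564],
       [  0.        ,   0.        ,   1.        ]]), 'k1': -0.04599044074854123, 'position': array([ 235.51270784, -501.06429556,  372.53079535]), 'rotation': array([-0.28196928,  0.00246908, -1.25810679])} [  70.38258262   -0.53020477 -172.13332581]
```

Run:
```python
from h import *
o,y=np.array([562.2,69.8]),-1.625
p=C2W(o,y,[(40,25,240)])[0]
bot.move_ptp(p.tolist(),[np.pi,0,y+np.pi/2]); bot.dwell(0.2)
m=imaging.camera_model("wrist"); img=imaging.capture("wrist"); cv2.imwrite("pics/w1.png",img)
np.save("w1.npy",m,allow_pickle=True); st=bot.get_state(); print(st["t"],st["tcp_pos"],st["qpos"])
c=wood(img,None); w=onplane(m,c,12)[:,:2].astype(np.float32); r=cv2.minAreaRect(w); print(r); b=cv2.boxPoints(r)
print(proj(m,np.c_[b,[12]*4]))
for q,n in (([(-85,95,12),(205,95,12),(205,-130,12),(-85,-130,12)],"board"),([(25,0,87)],"tab"),([(-38,-110,66),(-22,-110,66)],"grip"),([(6,-100,66),(14,-100,66)],"blade"),([(-36,38,68),(-36,-32,68)],"housing")): print(n,proj(m,C2W(o,y,q)).round(1).tolist())
```

```text
2.8083 [584.98843204  27.97363283 239.98258118] [-7.82022008e-02  3.72180256e-01 -2.54311658e-02  1.17323881e+00
 -3.32316528e-05  3.11843916e+00]
((483.8762512207031, -12.820289611816406), (234.4383544921875, 109.639404296875), 86.74445343017578)
[[417.12108796 265.86185449]
 [424.84942935 201.19975023]
 [269.96431064 200.79122785]
 [273.09028467 265.81012586]]
board [[227.5, 122.9], [433.8, 123.2], [417.8, 266.5], [239.8, 266.6]]
tab [[304.3, 202.9]]
grip [[261.6, 273.3], [272.8, 273.3]]
blade [[292.4, 267.1], [298.1, 267.1]]
housing [[256.1, 169.7], [259.3, 222.0]]
```

View pics/w1.png

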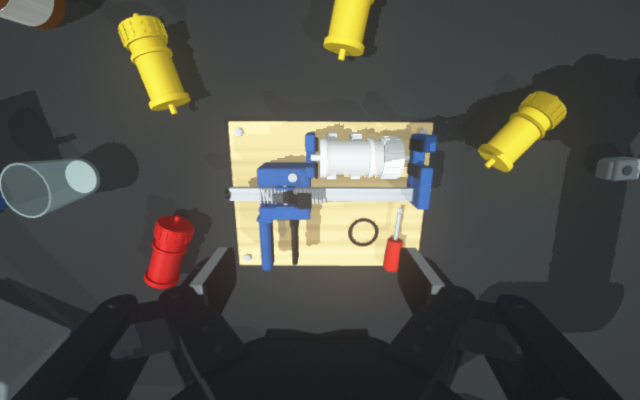

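The wrist view confirms the predicted board corners to about 1 px. The grip end is near (266,270), the blade end near (295,264) and the tab near (297,200). I'll zoom in to refine these.

Run:
```python
from h import *
o,y=np.array([562.2,69.8]),-1.625
m=np.load("w1.npy",allow_pickle=True).item(); img=cv2.imread("pics/w1.png")
hsv=cv2.cvtColor(img,cv2.COLOR_BGR2HSV)
blue=cv2.inRange(hsv,(105,120,40),(125,255,255))
def W2C(P):
    d=P[:,:2]-o; c,s=np.cos(y),np.sin(y); return np.c_[c*d[:,0]+s*d[:,1],-s*d[:,0]+c*d[:,1]].round(1)
for rr in (235,245,255): 
    u=np.nonzero(blue[rr,240:285])[0]+240; print("grip row",rr,u.min(),u.max(),W2C(onplane(m,[(u.min()-.5,rr),(u.max()+.5,rr)],66)).tolist())
v=np.nonzero(blue[:,266])[0]; print("grip col",v.max(),W2C(onplane(m,[(266,v[v<285].max()+.5)],66)))
print("tab guess",W2C(onplane(m,[(297,200)],87)))
# housing upper-left, right edges
for rr in (172,212):
    u=np.nonzero(blue[rr,240:330])[0]+240; print("hous",rr,u.min(),u.max(),W2C(onplane(m,[(u.min()-.5,rr),(u.max()+.5,rr)],68)).tolist())
z=cv2.resize(img[110:290,220:445],None,fx=3.5,fy=3.3,interpolation=cv2.INTER_CUBIC)[:600,:800]
for q in [(16,-10,87),(34,-10,87),(34,10,87),(16,10,87),(-38,-110,66),(6,-100,66),(-36,38,68),(32,38,68),(-36,-32,68),(32,-32,68)]:
    p=proj(m,C2W(o,y,[q]))[0]; cv2.circle(z,(int((p[0]+.5-220)*3.5),int((p[1]+.5-110)*3.3)),3,(0,0,255),-1)
cv2.imwrite("pics/w1z.png",z)
```

```text
grip row 235 261 269 [[-36.0, -51.4], [-23.7, -51.4]]
grip row 245 261 269 [[-36.9, -66.2], [-24.5, -66.2]]
grip row 255 262 270 [[-36.4, -81.4], [-23.9, -81.3]]
grip col 269 [[ -31.3 -104. ]]
tab guess [[16.1  3.7]]
hous 172 258 313 [[-34.4, 35.1], [36.1, 35.0]]
hous 212 260 308 [[-35.0, -18.0], [29.4, -17.9]]
```

View pics/w1z.png

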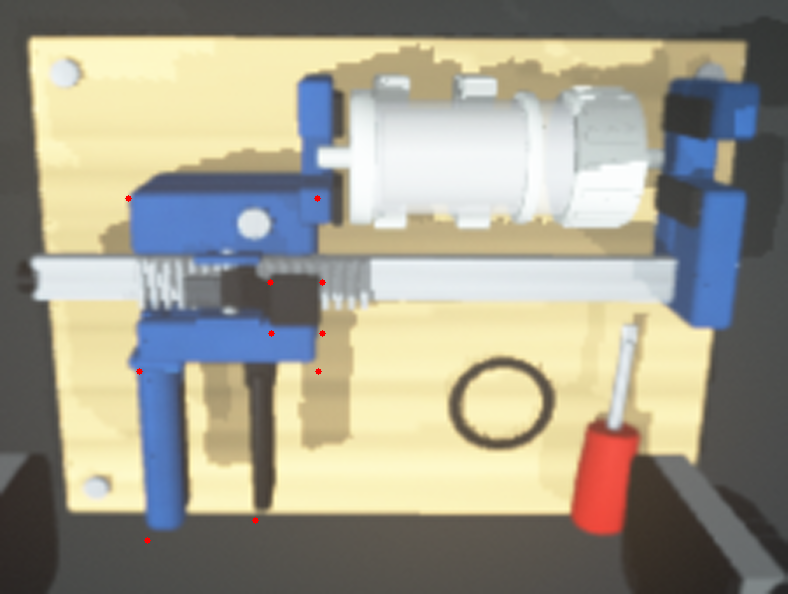

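The point heights show the clamp sits about 2.5 mm further along its +y than my first corner fit. The top view's min-area rectangle gives the same result, so I use o=(565,70.2), yaw −1.628. Next is a first squeeze.

```bash
cat >> h.py <<'E'
O,Y=np.array([564.8,70.2]),-1.628
RPY=[np.pi,0,Y+np.pi/2]
def at(x,y,z): return C2W(O,Y,[(x,y,z)])[0].tolist()
def rep(s=""):
    q=bot.get_state(); print(s,"t%.2f"%q["t"],"op%.3f"%q["opening"],"F",q["contact_force"].round(1),"tcp",q["tcp_pos"].round(1))
E
python3 - <<'E'
from h import *
bot.move_ptp(at(-23,-62,130),RPY); rep()
print(bot.movel(at(-23,-62,28),max_speed=120,threshold=8)); rep("down")
bot.grip(0,28); rep("sq")
cv2.imwrite("pics/t1.png",imaging.capture("top")); 
bot.grip(1.0); rep("open")
a=imaging.capture("top"); b=imaging.capture("wrist"); cv2.imwrite("pics/t2.png",a); cv2.imwrite("pics/w2.png",b)
cv2.imwrite("pics/c2.png",np.hstack([cv2.resize(a[150:290,240:400],None,fx=2.5,fy=2.5),cv2.resize(b,None,fx=.6,fy=.875)]))
E
```

```text
t7.86 op0.998 F [0.5 0.2 0.8] tcp [504.3  96.7 130. ]
False
down t8.86 op0.998 F [0.2 0.2 0.4] tcp [504.8  96.7  28.6]
sq t9.48 op0.199 F [-9.3 12.7 46.2] tcp [508.5 101.5  34.7]
open t10.20 op0.999 F [0.9 0.6 0.2] tcp [503.9  96.7  27.6]
```

View pics/c2.png

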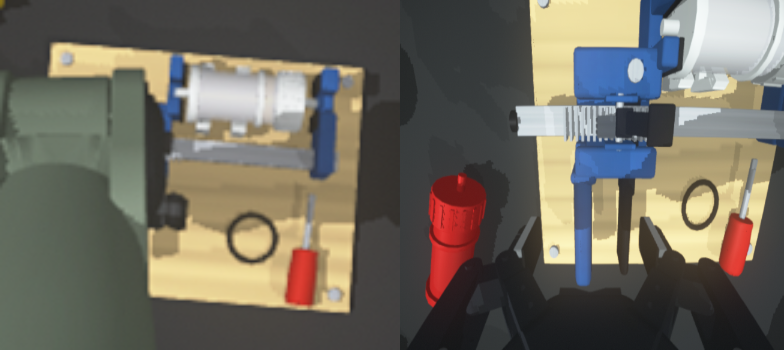

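```bash
cat >> h.py <<'E'
def jaw(img):
    m=imaging.camera_model("top"); k=cv2.inRange(cv2.cvtColor(img,cv2.COLOR_BGR2HSV),(105,120,30),(125,255,255))
    v,u=np.nonzero(k); P=onplane(m,np.c_[u,v],78); d=P[:,:2]-O; c,s=np.cos(Y),np.sin(Y)
    x=c*d[:,0]+s*d[:,1]; y=-s*d[:,0]+c*d[:,1]
    g=(x>80)&(x<230)&(abs(y-30)<80); return x[g].mean().round(1),g.sum(),x[g].max().round(1)
E
python3 - <<'E'
from h import *
for n in("top0","t1","t2"): print(n,jaw(cv2.imread(f"pics/{n}.png")))
E
```

```text
top0 (np.float64(175.4), np.int64(276), np.float64(183.4))
t1 (np.float64(164.8), np.int64(223), np.float64(172.0))
t2 (np.float64(166.4), np.int64(231), np.float64(173.2))
```

One squeeze gained about 10 mm. I continue with a slightly limited closure.

Run:
```python
from h import *
for i,g in enumerate((0.24,0.24)):
    bot.grip(g,28); rep("sq"); a=imaging.capture("top"); print(jaw(a))
    bot.grip(1.0); rep("open"); a=imaging.capture("top"); print(jaw(a))
cv2.imwrite("pics/t4.png",a)
```

```text
sq t10.89 op0.271 F [-11.4   7.   46.3] tcp [507.1  99.   33.6]
(np.float64(155.2), np.int64(207), np.float64(161.7))
open t11.57 op0.998 F [-0.1  0.   0.8] tcp [503.9  96.7  27.5]
(np.float64(156.8), np.int64(216), np.float64(163.7))
sq t12.25 op0.272 F [-11.8   6.   48.1] tcp [506.8  98.9  33.5]
(np.float64(146.1), np.int64(202), np.float64(152.9))
open t12.93 op0.996 F [ 0.3 -0.9 -0.1] tcp [503.9  96.7  27.5]
(np.float64(146.8), np.int64(215), np.float64(153.2))
```

Run:
```python
from h import *
for i in range(2):
    bot.grip(0.2,28); bot.dwell(0.2); rep("sq"); a=imaging.capture("top"); print(jaw(a)); w=imaging.capture("wrist")
    bot.grip(1.0); bot.dwell(.1); rep("open"); a=imaging.capture("top"); print(jaw(a))
s=imaging.capture("side"); cv2.imwrite("pics/t5.png",a)
cv2.imwrite("pics/c5.png",np.hstack([cv2.resize(a[155:235,290:400],None,fx=4,fy=5,interpolation=cv2.INTER_CUBIC),cv2.resize(s[180:280,300:380],None,fx=4,fy=4,interpolation=cv2.INTER_CUBIC)]))
```

```text
sq t13.81 op0.310 F [-13.5   2.7  47.2] tcp [506.2  97.3  33.3]
(np.float64(143.8), np.int64(206), np.float64(150.7))
open t14.62 op1.001 F [ 0.2  1.2 -0.6] tcp [504.   96.8  27.6]
(np.float64(146.9), np.int64(216), np.float64(153.2))
sq t15.50 op0.306 F [-13.4   2.2  48. ] tcp [506.2  97.5  33.5]
(np.float64(143.7), np.int64(205), np.float64(150.7))
open t16.31 op0.998 F [-0.4  0.3 -0.1] tcp [504.   96.7  27.6]
(np.float64(146.8), np.int64(217), np.float64(153.2))
```

View pics/c5.png

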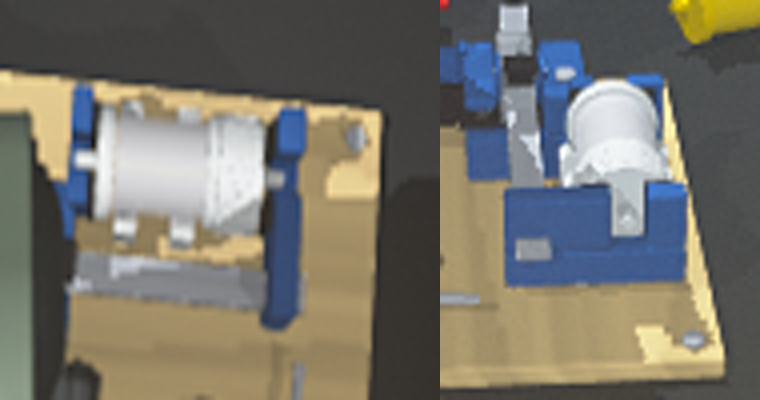

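The jaw stalls under load. It reaches about 33 mm while squeezed and drops back to 30 mm, so the cap is not home yet. The gripper is wasting effort pushing the arm upward, at about 47 N. I relieve that by raising the arm while squeezed, then increase the effort moderately.

Run:
```python
from h import *
def J(s): rep(s); print("   jaw",jaw(imaging.capture("top")))
bot.grip(0.15,28); J("sq28")
bot.movel(at(-23,-62,33),max_speed=40); bot.grip(0.15,28); bot.dwell(.1); J("raised")
bot.grip(0.15,36); bot.dwell(.1); J("36")
bot.grip(0.15,45); bot.dwell(.1); J("45")
bot.grip(1.0); bot.dwell(.1); J("open")
```

```text
sq28 t17.07 op0.382 F [-13.6  -5.3  46.7] tcp [505.2  94.3  33.1]
   jaw (np.float64(143.7), np.int64(206), np.float64(150.7))
raised t17.71 op0.151 F [-3.8  2.1 21.2] tcp [506.4  98.2  35.9]
   jaw (np.float64(146.9), np.int64(212), np.float64(153.2))
36 t18.07 op0.149 F [-3.5  3.8 21.3] tcp [506.4  98.2  35.9]
   jaw (np.float64(147.0), np.int64(214), np.float64(153.2))
45 t18.44 op0.147 F [-3.4  2.5 20.2] tcp [506.4  98.3  35.9]
   jaw (np.float64(146.9), np.int64(215), np.float64(153.2))
open t19.29 op1.002 F [-0.4 -0.2 -0.2] tcp [504.1  96.8  32.9]
   jaw (np.float64(146.9), np.int64(216), np.float64(153.2))
```

Run:
```python
from h import *
bot.movel(at(-24,-62,22),max_speed=60,threshold=10)
bot.grip(0.15,28); rep("sq28"); w=imaging.capture("wrist"); s=imaging.capture("side"); print(jaw(imaging.capture("top")))
w2=cv2.resize(w[130:400,180:470],None,fx=1.6,fy=1.6,interpolation=cv2.INTER_CUBIC); s2=cv2.resize(s[150:258,250:360],None,fx=3,fy=4,interpolation=cv2.INTER_CUBIC)
cv2.imwrite("pics/c6.png",np.hstack([w2,s2]))
```

```text
sq28 t20.29 op0.412 F [ -3.8 -12.   12. ] tcp [504.5  93.3  23.3]
(np.float64(143.6), np.int64(206), np.float64(150.6))
```

View pics/c6.png

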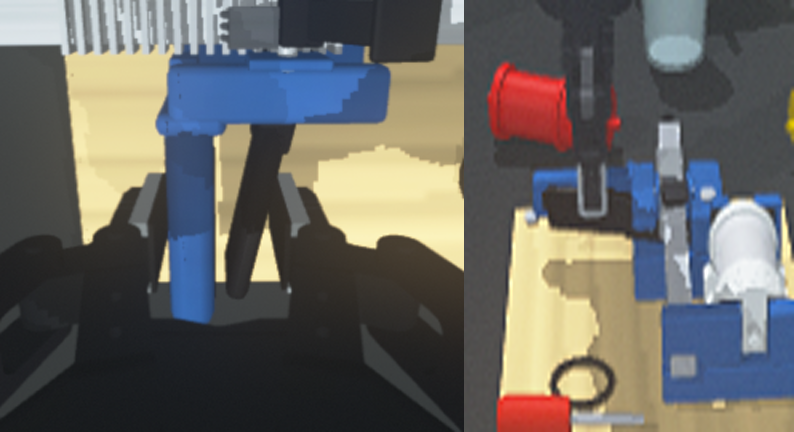

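The fingers straddle both bars properly. The trigger is only part drawn, at opening 0.41, with little lift force at this lower height. I keep holding and raise the effort.

Run:
```python
from h import *
def J(s): rep(s); print("   jaw",jaw(imaging.capture("top")))
bot.dwell(.2); J("hold")
for e in (36,46,58):
    bot.grip(0.15,e); bot.dwell(.1); J(e)
    if bot.get_state()["opening"]<.3: break
bot.grip(1.0); bot.dwell(.1); J("open")
```

```text
hold t20.64 op0.410 F [ -3.9 -11.5  11.7] tcp [504.5  93.5  23.3]
   jaw (np.float64(143.6), np.int64(206), np.float64(150.6))
36 t21.16 op0.387 F [-5.6 -9.1 13.3] tcp [504.6  94.3  23.5]
   jaw (np.float64(143.6), np.int64(203), np.float64(150.6))
46 t21.68 op0.293 F [-5.6  0.  16.6] tcp [504.8  98.2  23.9]
   jaw (np.float64(146.6), np.int64(219), np.float64(153.0))
open t22.45 op0.999 F [-0.1  0.4 -1.5] tcp [504.5  97.9  22.1]
   jaw (np.float64(146.9), np.int64(217), np.float64(153.2))
```

Higher effort only draws the trigger further; the jaw stops hard at the same place. Either the cap is home or something is blocking it. I compare the cartridge before and now.

Run:
```python
from h import *
s=imaging.capture("side"); cv2.imwrite("pics/s7.png",s); t=imaging.capture("top"); cv2.imwrite("pics/t7.png",t)
f=lambda i,r,fx,fy: cv2.resize(i[r[0]:r[1],r[2]:r[3]],None,fx=fx,fy=fy,interpolation=cv2.INTER_CUBIC)
a=f(cv2.imread("pics/top0.png"),(165,225,300,390),5,5); b=f(t,(165,225,300,390),5,5)
c=f(cv2.imread("pics/side0.png"),(185,265,310,375),5,3.75); d=f(s,(185,265,310,375),5,3.75)
cv2.imwrite("pics/c7.png",np.hstack([np.vstack([a,b]),np.vstack([c,d])]))
m=imaging.camera_model("side")
for n,z in (("fixed jaw top",None),): pass
```

```text
(no output)
```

View pics/c7.png

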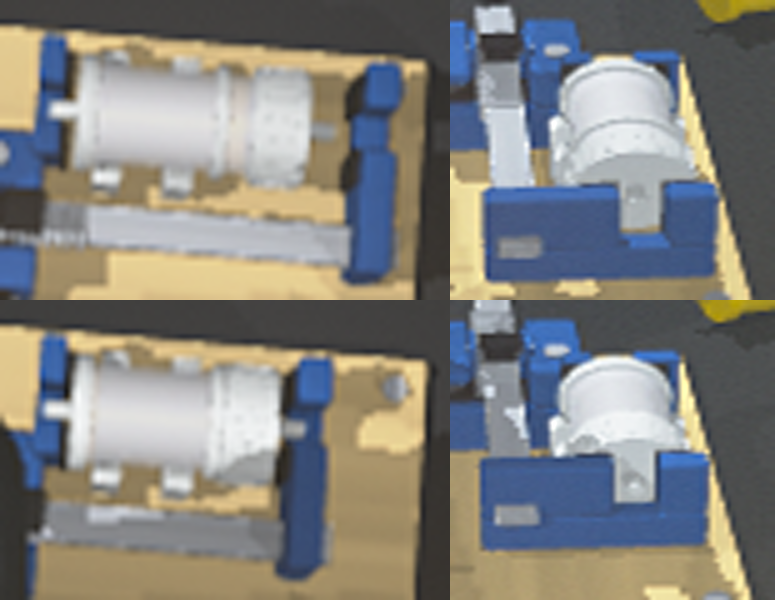

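The before/after view shows the cartridge shortened from about 47 px to 42 px (102 to 91 mm), with the 10 mm gap at the collar closed. A hard stop at about 33 mm beyond a start offset of one tooth (5 mm) matches the stated 38 mm. I check closely with the wrist camera on the way to the tab.

Run:
```python
from h import *
bot.movel(at(-24,-62,125),max_speed=200); 
bot.movel(at(25,1,125),max_speed=150); bot.grip(0,30); bot.dwell(.15)
m=imaging.camera_model("wrist"); w=imaging.capture("wrist"); rep(); cv2.imwrite("pics/w8.png",w); np.save("w8.npy",m,allow_pickle=True)
z=cv2.resize(w[20:320,220:520],None,fx=2,fy=2,interpolation=cv2.INTER_CUBIC)
for q in [(16,-10,87),(34,-10,87),(34,10,87),(16,10,87)]:
    p=proj(m,C2W(O,Y,[q]))[0]; cv2.circle(z,(int((p[0]+.5-220)*2),int((p[1]+.5-20)*2)),3,(0,0,255),-1)
cv2.imwrite("pics/w8z.png",z)
```

```text
t24.92 op0.002 F [-0.2  0.2  0.2] tcp [564.4  45.1 125. ]
```

View pics/w8z.png

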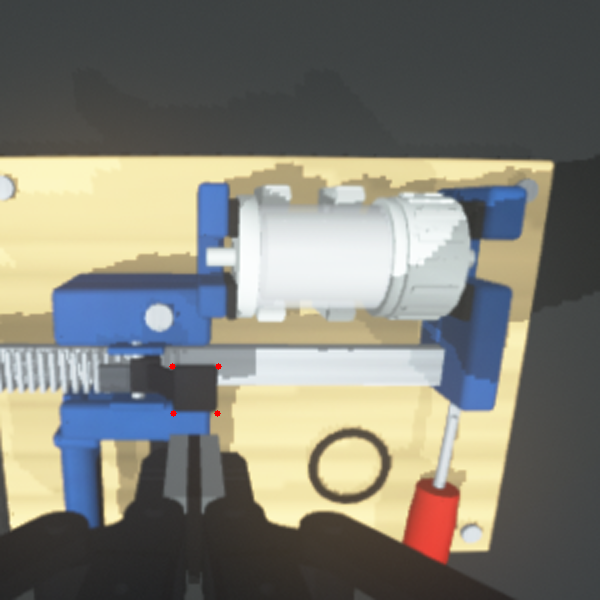

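The cap sits against the collar with no gap, and the predicted tab corners match the black paddle to within 1 mm. Next I press the tab.

Run:
```python
from h import *
bot.movel(at(25,2,92),max_speed=100); rep("pre"); 
print(bot.movel(at(25,2,78.5),max_speed=30,threshold=22)); rep("press")
bot.dwell(.8); rep("held"); print(jaw(imaging.capture("top")))
q=bot.get_state()
bot.movel(at(25,2,150),max_speed=120); bot.dwell(.2); rep("up")
t=imaging.capture("top"); print(jaw(t)); w=imaging.capture("wrist"); cv2.imwrite("pics/t9.png",t); cv2.imwrite("pics/w9.png",w)
cv2.imwrite("pics/w9z.png",cv2.resize(w[40:320,220:500],None,fx=2,fy=2,interpolation=cv2.INTER_CUBIC))
```

```text
pre t25.40 op0.002 F [0.3 0.4 0.3] tcp [565.1  45.1  91.8]
False
press t26.00 op-0.001 F [0.1 0.4 0.2] tcp [565.3  45.1  78.4]
held t26.80 op-0.001 F [ 0.1 -0.  -0.1] tcp [565.4  45.1  78.5]
(np.float64(146.6), np.int64(246), np.float64(153.3))
up t27.80 op-0.005 F [0.6 0.5 0.4] tcp [564.7  45.2 149. ]
(np.float64(146.2), np.int64(256), np.float64(153.3))
```

View pics/w9z.png

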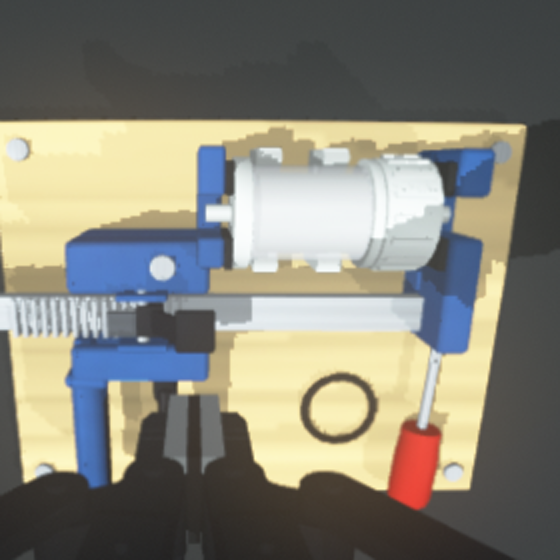

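No contact was felt at z 78.5, so the fingertips were not where I assumed. I check the TCP projection in the picture.

Run:
```python
from h import *
m=imaging.camera_model("wrist"); q=bot.get_state(); R=Ro.from_euler("xyz",q["orientation"])
for d in (0,-10,-19,-30): print(d,proj(m,q["tcp_pos"]+R.apply([0,0,d])).round(1),proj(m,q["tcp_pos"]+R.apply([11,0,d])).round(1))
print(q["orientation"],q["tcp_pos"])
print(m["position"]-q["tcp_pos"])
# tab paddle height by 2-view: w8 and w9 dark paddle corners (zoom px)
m8=np.load("w8.npy",allow_pickle=True).item()
def tri(u8,u9):
    r1,r2=ray(m8,u8)[0],ray(m,u9)[0]; A=np.c_[r1,-r2]; s=np.linalg.lstsq(A,m["position"]-m8["position"],rcond=None)[0]
    return (m8["position"]+s[0]*r1+m["position"]+s[1]*r2)/2
z8=lambda x,y:(220+x/2-.5,20+y/2-.5); z9=lambda x,y:(220+x/2-.5,40+y/2-.5)
for a,b,n in (((174,411),(176,351),"tab nl"),((218,411),(214,351),"tab nr"),((8,188),(18,149),"screw"),((524,188),(500,152),"screw2"),((159,317),(162,268),"button"),((233,258),(230,213),"plate spigot root"),((350,500),(340,442),"ring bottom")):
    P=tri(z8(*a),z9(*b)); d=P[:2]-O; c,s=np.cos(Y),np.sin(Y); print(n,P.round(1),"clamp",(c*d[0]+s*d[1]).round(1),(-s*d[0]+c*d[1]).round(1))
```

```text
0 [[317.4 231.3]] [[317.4 215.8]]
-10 [[317.4 237.3]] [[317.4 221. ]]
-19 [[317.4 243.3]] [[317.4 226.2]]
-30 [[317.5 251.4]] [[317.5 233.4]]
[ 3.14158146e+00  1.26384401e-03 -5.72605066e-02] [564.92698411  45.12060654 149.31395901]
[ 70.35040158  -3.61064513 172.057713  ]
tab nl [562.1  53.3 106. ] clamp 17.0 -1.8
tab nr [562.5  37.5 109.7] clamp 32.8 -0.4
screw [ 655.8  180.3 -133. ] clamp -115.1 84.6
screw2 [ 634.5 -131.8   -1.5] clamp 197.7 81.2
button [588.6  59.8  59.8] clamp 9.1 24.4
plate spigot root [615.8  28.7  96.8] clamp 38.6 53.3
ring bottom [452.2 -45.7 -10.3] clamp 122.2 -105.8
```

The visible tips lie about 32 mm behind the nominal TCP (tip edge at pixel row 237 instead of 216). That explains the missed tab, and it means the bars were only gripped by their top few mm. Before pressing the tab I check the cap numerically in the saved pictures.

Run:
```python
from h import *
m8=np.load("w8.npy",allow_pickle=True).item(); m1=np.load("w1.npy",allow_pickle=True).item()
for n,m in (("w1",m1),("w8",m8)):
    img=cv2.imread(f"pics/{n}.png"); xs=np.arange(28,160,1.0)
    print(n)
    for yy in (62,56):
        z=57+np.sqrt(26**2-(yy-50)**2)
        uv=proj(m,C2W(O,Y,np.c_[xs,np.full_like(xs,yy),np.full_like(xs,z)])).astype(np.float32)
        v=cv2.remap(img,uv[:,0].reshape(1,-1),uv[:,1].reshape(1,-1),cv2.INTER_LINEAR)[0]
        print(yy,[f"{int(x)}:{int(p.mean())}/{int(p[2])-int(p[0])}" for x,p in zip(xs[::2],v[::2].astype(int))])
```

```text
w1
62 ['28:145/-112', '30:143/-118', '32:142/-116', '34:140/-114', '36:133/-105', '38:95/-36', '40:78/9', '42:118/37', '44:199/11', '46:246/-3', '48:246/-3', '50:245/-3', '52:233/-4', '54:226/-6', '56:228/-4', '58:231/-5', '60:231/-5', '62:231/-4', '64:231/-5', '66:231/-5', '68:231/-5', '70:231/-5', '72:231/-5', '74:231/-5', '76:231/-5', '78:231/-5', '80:232/-5', '82:231/-5', '84:231/-5', '86:231/-5', '88:231/-5', '90:231/-5', '92:231/-5', '94:231/-5', '96:231/-5', '98:231/-5', '100:231/-5', '102:230/-5', '104:230/-5', '106:245/-3', '108:242/-4', '110:228/1', '112:224/-5', '114:224/-7', '116:224/-7', '118:223/-7', '120:196/-8', '122:191/-7', '124:191/-8', '126:197/-7', '128:198/-7', '130:198/-8', '132:195/-7', '134:196/-7', '136:197/-8', '138:195/-8', '140:195/-7', '142:196/-7', '144:185/6', '146:153/49', '148:150/54', '150:129/37', '152:79/-16', '154:66/-22', '156:64/-17', '158:60/-13']
56 ['28:157/-38', '30:129/-95', '32:137/-83', '34:187/-28', '36:192/-21', '38:190/-8', '40:198/6', '42:200/7', '44:225/-1', '46:251/-2', '48:252/-1', '50:251/-2', '52:244/-3', '54:241/-5', '56:242/-4
[... 1793 characters left out ...]
-3', '58:242/-3', '60:241/-4', '62:241/-4', '64:241/-4', '66:241/-4', '68:241/-4', '70:241/-4', '72:241/-4', '74:241/-4', '76:241/-5', '78:241/-4', '80:241/-5', '82:241/-5', '84:240/-4', '86:240/-4', '88:240/-5', '90:240/-4', '92:240/-5', '94:240/-5', '96:240/-5', '98:239/-4', '100:238/-5', '102:236/-5', '104:250/-3', '106:239/-5', '108:248/-3', '110:250/-2', '112:250/-2', '114:250/-3', '116:250/-3', '118:241/-4', '120:204/-8', '122:201/-7', '124:200/-9', '126:199/-8', '128:199/-7', '130:193/-10', '132:119/-52', '134:106/-52', '136:167/62', '138:168/64', '140:167/64', '142:167/64', '144:167/64', '146:166/64', '148:166/64', '150:166/65', '152:165/65', '154:165/64', '156:165/64', '158:162/63']
```

The cartridge length went from 101 mm to 89.5 mm, against 90 mm when closed, and the gap beside the collar is gone. The cap is home. Now I press the tab deeper, guided by force.

Run:
```python
from h import *
bot.movel(at(25,2,72),max_speed=150); rep("pre")
hit=bot.movel(at(25,2,35),max_speed=35,threshold=16); rep(f"press {hit}")
bot.dwell(.3); rep("held"); t=imaging.capture("top"); print(jaw(t)); cv2.imwrite("pics/t10.png",t)
```

```text
pre t28.57 op0.001 F [-0.5 -0.3  0.8] tcp [565.8  45.1  72.5]
press True t29.19 op-0.004 F [-0.4 -2.5  5.8] tcp [565.5  41.7  53.9]
held t29.49 op0.005 F [ 0.1 -4.1  4.7] tcp [565.6  42.3  54.3]
(np.float64(180.5), np.int64(262), np.float64(188.1))
```

The jaw slid past its starting place by 5 mm to the fully open stop, which confirms the one-tooth start offset. I lift off and verify.

Run:
```python
from h import *
bot.dwell(.3); bot.movel(at(25,2,150),max_speed=120); bot.move_ptp(at(40,25,240),RPY); bot.dwell(.15); rep("up")
t=imaging.capture("top"); print(jaw(t)); w=imaging.capture("wrist"); s=imaging.capture("side")
cv2.imwrite("pics/c11.png",np.hstack([cv2.resize(w[110:285,215:450],None,fx=2.2,fy=2.4,interpolation=cv2.INTER_CUBIC),cv2.resize(s[185:290,300:380],None,fx=3,fy=4,interpolation=cv2.INTER_CUBIC)]))
```

```text
up t36.07 op0.004 F [ 0.1 -0.3  0.2] tcp [587.5  28.8 240. ]
(np.float64(180.0), np.int64(302), np.float64(189.1))
```

View pics/c11.png

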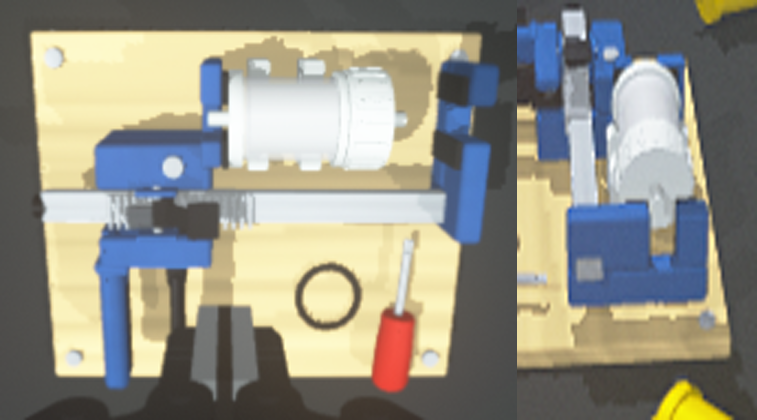

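The cap is against the collar at (340,115), the cartridge lies in its cradles, the jaw is fully open and the robot is clear. The clock is at 36 s, so I hand in.

```bash
python3 -c "
from bench import bot
print(bot.sign_off(), bot.get_state()['t'])"
```

```text
the job is handed in; nothing more can be done
the job is handed in; nothing more can be done
```

The cap is pressed home, the jaw is back at its fully open stop, and the cartridge is lying in its cradles. I handed in just after 36 s, with the arm clear of everything.

**What I did:**
- Three full trigger squeezes advanced the jaw about 10 mm each.
- Further squeezes then pressed the cap until the jaw stopped hard at the same place every time.
- I pressed the release tab, and the jaw slid all the way open.

**Last checks:**
- **Cap:** the cartridge measured about 101 mm before and 89.5 mm after pressing, against 90 mm when closed. No gap shows at the collar. These measurements are good to about 1–2 mm.
- **Jaw:** it came to rest 5 mm further open than where it started. So it had begun one tooth in, and its hard stop was at about 38 mm, as stated for the cap being home.

**What went wrong or disagreed:**
- **Fingertip position:** the fingertips appear to end about 32 mm short of the nominal TCP. My squeezes probably caught only the top of the grip and trigger, with up to about 48 N of lift at the wrist.
- **Lost squeezes:** in two squeezes at the stop, the jaw dropped back to its last tooth while the fingers kept closing. One was as I raised the arm; the other was at 46 N, above the suggested 28 N. The fingers may have slipped.
- **Tab:** my first press stopped above the tab without touching it. The second, guided by force, worked.

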